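# Post a spent tealight through a sprung flap

## Task

Post the spent tealight into the white recycling caddy: press the orange wing down with one finger until its sprung flap is well open, and keep it pressed while the other finger pushes the tealight along its lane until it drops inside. Then let go so that the flap springs shut. Do not pick up the tealight, and leave everything else where it is.

Things in the scene. Friction and masses are not known exactly. Their poses are not given: they have to be found in the camera images.
- caddy: White caddy fixed on the worktop, 215 (x) by 160 (y) mm. Origin: centre of its underside; x from its front (robot side) to its back, y left, z up. The tealight's lane runs along x at y = -28: floor at z = 140, 44 wide, x = -110 to +20, guides 11 high, 4 thick. Then the opening, x 20 to 100, shut by the orange flap. Left of y = 5 the deck is sunk 30, so a finger may go below lane level.
- wing (a point): Middle of the free edge of the orange wing, a plate of the flap, caddy x = -97 to +21 mm. Shut: it rises at 50 degrees from the hinge line (caddy y = 60, z = 145, along x) towards the lane; free edge at caddy y = 25, z = 187. Press it straight down along caddy y = 32, 2 to 4 N; a fingertip there at lane-floor level (z 140 to 145) opens the flap about 1 rad. A finger can slide along it in x.
- flap (a joint): Angle of the orange flap (rad), about the caddy's x axis: 0 shut (level), up to 1.3 swung down into the caddy. A spring shuts it when the wing is released. While shut, a lip on its front edge stands 17 mm above the lane floor and stops the tealight. From 0.8 rad on, the tealight falls past it.
- drop_edge (a point): End of the lane floor, on the lane's centre line (caddy x = 20, y = -28, z = 140 mm): the tealight topples in when its centre passes this edge.
- tealight: Spent tealight, a silvery-white round cup 38 mm in diameter and 15 mm high, about 20 g, standing on the lane floor in front of the flap, its centre 40 to 75 mm before the drop edge. Origin: centre of its underside, z up.
- egg_timer: Red-topped white egg timer, 62 mm across, 60 mm high, a bystander on the worktop. Origin: centre of its underside.
- tin: Low round food tin, 86 mm across, 40 mm high, a bystander on the worktop. Origin: centre of its underside.
- matchbox: Matchbox, 38 by 56 by 16 mm, a bystander on the worktop. Origin: centre of its underside.
- teaspoon: Teaspoon with a purple handle, 133 mm long, 27 mm wide, a bystander on the worktop. Origin: centre of its underside.
There are look-alikes about, which are no part of the job. Of the things like the tealight, leave any that is blue, pink or turquoise; of the rest the larger one is meant.

How it is judged:
By the outcome, as a careful person would: the job done as asked, in the order asked, and still so for the second after the job is handed in, with the robot touching nothing.
It also fails if it takes over 40 s, if anything falls off the work surface, if the arm or the gripper's body presses on something with over 40 N, if the wrist force passes 120 N, or if a joint passes its speed limit or range.

## Robot

A 6-joint arm with a two-finger parallel gripper is mounted at the origin on a cart in front of the work surface, level with it; the furniture and walls round the work are solid. World frame = base frame: x ahead of the robot, y to its left, z up, the work surface at z = 0. Lengths are in m, angles in rad, forces in N, time in s.
With the tool pointing down it reaches from about 0.2 to 0.875 m from the base axis. Payload 3.4 kg.
Tool frame: the origin (TCP) lies where the fingers leave the gripper's body, on its centre line; the fingertips stand 97 mm ahead of it and the grasp point (between the pads) lies 78 mm ahead of it; z points along the fingers, y is the line along which they close (so a half turn about z gives the same grasp; the last joint's range is limited). The gripper opens to 94 mm and grips with 3 to 60 N. Pads are 16 mm wide; open, the fingers measure 119 mm over their backs; the gripper's body (75 mm by 177 mm) begins 78 mm behind the grasp point.
Start: joints at [-1.43, 0.276, 1.505, -0, 1.361, -0.121], TCP at [0.149, -0.555, 0.303] pointing down, gripper open.
Joint ranges: [-2.89, 2.89], [-0.75, 2.08], [0.22, 2.7], [-1.18, 4.32], [0.11, 2.71], [-2.7, 2.7]. Speed limits (rad/s): [2.57, 2.57, 3.14, 3.14, 3.14, 3.14].

## Interface

Orientations are given as a 3x3 rotation matrix whose columns are the frame's x, y, z axes.
In Python, from station import * gives the robot as it stands. Calls block until the motion is done:
- move_pose(position, orientation): joint-space move of the TCP to a pose.
- move_straight(position, orientation=None, speed=0.15): straight line of the TCP; orientation=None keeps the orientation; speed is the mean speed in m/s.
- move_j(angles): joint-space move.
- move_gripper(opening, strength=None): finger opening in m; strength is the grip in N (None keeps the last); returns when the fingers have stopped.
- sleep(seconds).
- inverse_kinematics(position, orientation): joint angles nearest the present ones, or None.
- observe(): the state.
- get_image(name): name is "scene" or "top"; returns a dict with "frame" (480x640x3 uint8, red, green, blue), "fx", "fy", "cx", "cy" (pixels), "R" (3x3) and "t" (3): a world point X has camera coordinates R X + t. Camera axes: x right, y down, z forward; pixel columns grow to the right and rows downward; lengths in m; the calibration is good to about 2 mm. A picture is of the moment at which its call begins. There is no depth.
A pose or a line that the arm cannot do raises IKError and nothing moves.
- finish_job(): hands the job in; it is judged then, once.
Trained networks look in a picture, given as the dict that the camera call returned (one of the last four; its "shot" number tells which), for a name from the list of things; names that differ only in an ending like _2 or _b are one class to them, and where a whole thing is asked for, a point or a joint stands for the part that bears it (a point fixed in the world has none). Each returns a list of dicts, best first, with "score" (0 to 1); they miss things now and then, are a little off and sometimes report something else, mostly with a low value. They report only what shows in the picture. A call takes as long as a camera call. They do not tell look-alikes from the thing itself.
- find_in(thing, picture): "extent" ([centre column, centre row, width, height] as shares, 0 to 1, of the picture: columns of its width, rows of its height, round what is visible of it).
The state is a dict: "time_s": time; "joint_positions": joint angles; "joint_velocities": joint speeds; "joint_efforts": joint torques, N m; "tcp_pos": TCP position; "tcp_rot": TCP orientation; "ft_force": force on the tool from outside, world axes, zero at the start; "wrist_torque": the same for the moment, N m; "gripper_width": finger opening in m; "finger_force": force on a finger pad.
Only numpy, scipy, OpenCV 4.12 (cv2) and the standard library are available. Lean on these libraries where they do the work, as an engineer would, in place of code of your own. Each camera call takes 0.05 s, during which the arm holds its last target. There are 200 camera calls.

## Working session

There is one attempt and no reset: what is moved stays moved. The work goes in short steps, each a Python script; the robot and the scene stay as the last script left them, time stands still between calls to the robot, and variables do not carry over. Pictures are saved under pics/ and viewed, at most 10 in all, crops included, and the job is handed in when it is done.

```bash
mkdir -p pics; python3 - <<'E'
from station import *
import cv2,json
for n in("scene","top"):
    p=get_image(n); cv2.imwrite(f"pics/{n}0.png",p["frame"][:,:,::-1])
    print(n,p["fx"],p["fy"],p["cx"],p["cy"],p["R"],p["t"])
    for th in("caddy","wing","tealight","flap","egg_timer","tin"):
        print(th,[(round(d["score"],2),[round(e*s,1) for e,s in zip(d["extent"],(640,480,640,480))]) for d in find_in(th,p)])
print(observe()["time_s"])
E
```

```text
scene 488.7468156849477 488.7468156849477 318.10787736258686 237.65206898767093 [[-0.71564928 -0.69823874 -0.01757192]
 [-0.51648018  0.54596009 -0.65967856]
 [ 0.4702067  -0.46302294 -0.75134241]] [0.3483513  0.3600544  0.77955649]
caddy [(0.58, [317.1, 215.6, 119.9, 130.5])]
wing [(0.86, [295.6, 194.0, 62.3, 64.6]), (0.41, [333.9, 191.6, 20.0, 16.4])]
tealight [(0.7, [334.8, 190.5, 17.1, 14.5]), (0.68, [413.3, 242.0, 19.8, 19.3]), (0.64, [360.8, 291.9, 19.1, 23.2]), (0.6, [254.6, 288.0, 20.0, 13.9]), (0.48, [386.8, 266.8, 11.5, 14.9])]
flap [(0.66, [296.6, 192.8, 66.7, 69.5])]
egg_timer [(0.66, [375.2, 174.1, 23.7, 30.3])]
tin [(0.68, [439.3, 208.5, 40.4, 38.0])]
top 617.0855311090529 617.0855311090529 315.23630172898015 240.30653935725667 [[-0.45362962 -0.89117366  0.00544721]
 [-0.87193206  0.44255477 -0.20947495]
 [ 0.18426787 -0.09977363 -0.97779884]] [0.20124604 0.51481912 1.48474932]
caddy [(0.72, [338.4, 213.0, 17.6, 14.0]), (0.68, [326.7, 212.6, 86.7, 108.6])]
wing [(0.9, [317.2, 208.3, 54.8, 85.4])]
tealight [(0.74, [397.4, 255.7, 10.2, 19.4]), (0.66, [335.0, 292.1, 16.2, 16.6]), (0.64, [259.7, 257.6, 7.8, 12.9]), (0.59, [366.6, 273.4, 19.0, 12.9]), (0.5, [240.2, 335.6, 39.0, 39.1]), (0.48, [337.9, 214.3, 16.1, 15.7])]
flap [(0.9, [318.1, 208.3, 52.9, 87.9])]
egg_timer [(0.88, [401.1, 174.6, 26.2, 27.0])]
tin [(0.92, [438.6, 229.5, 33.8, 34.7])]
0.7
```

```bash
python3 - <<'E'
import cv2
a=cv2.imread("pics/scene0.png")[110:310,220:460];b=cv2.imread("pics/top0.png")[140:320,220:460]
cv2.imwrite("pics/a.png",cv2.resize(a,None,fx=3,fy=3,interpolation=cv2.INTER_CUBIC))
cv2.imwrite("pics/b.png",cv2.resize(b,None,fx=3,fy=3,interpolation=cv2.INTER_CUBIC))
E
```

```text
(no output)
```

View pics/a.png

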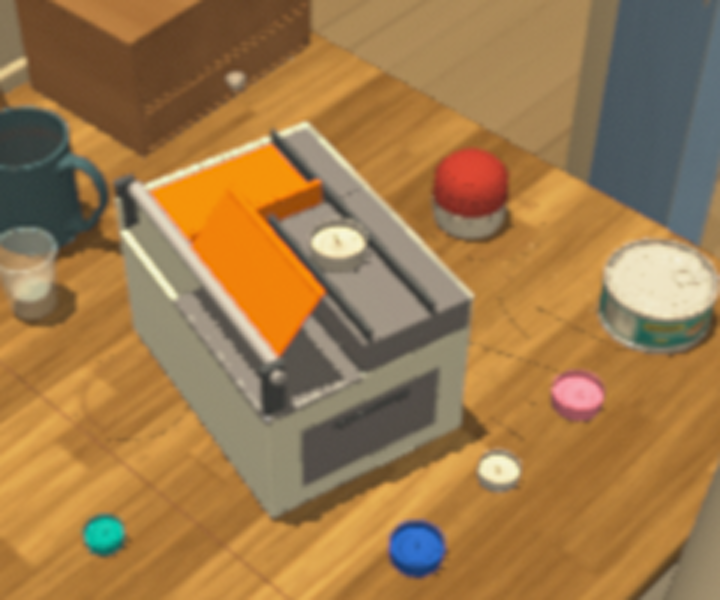

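View pics/b.png

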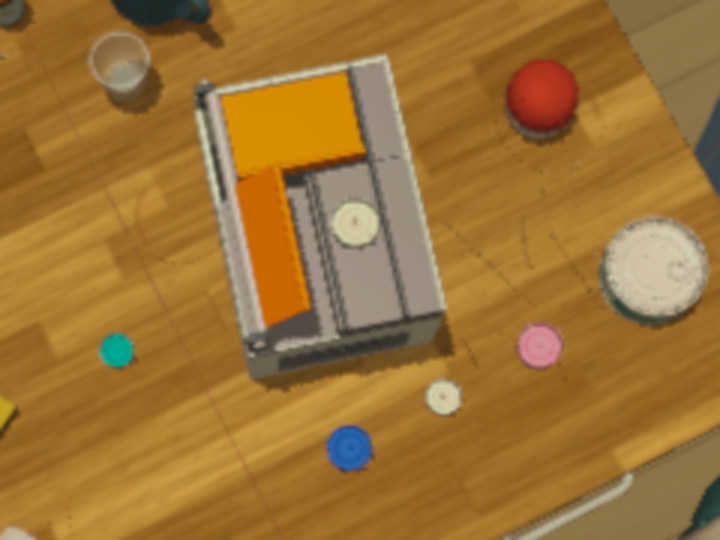

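View pics/scene0.png

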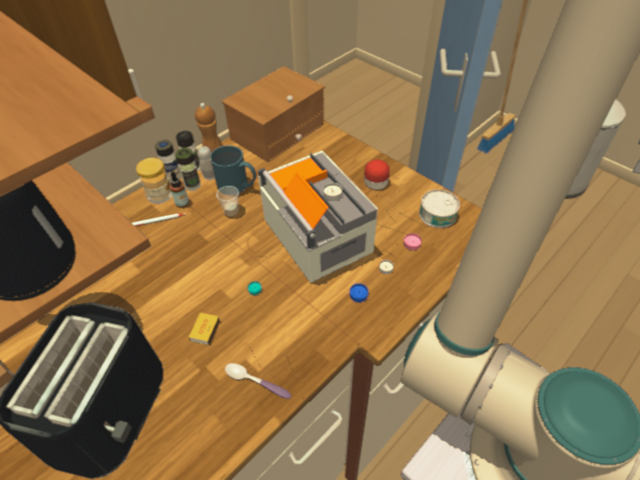

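The larger cream-white tealight is on the lane, at scene (333,190) and top (338,214). The look-alikes are all on the worktop: a smaller white one, plus blue, pink and turquoise. The wing's free edge runs in scene from (328,208) to (297,174). Next I fit the caddy pose.

```bash
cat > h.py <<'E'
import numpy as np
from scipy.optimize import least_squares
def proj(p,X):
    c=p["R"]@np.asarray(X)+p["t"]; return np.array([p["fx"]*c[0]/c[2]+p["cx"],p["fy"]*c[1]/c[2]+p["cy"]])
def c2w(q,X):
    c,s=np.cos(q[2]),np.sin(q[2]); X=np.asarray(X)/1000
    return np.array([q[0]+c*X[0]-s*X[1],q[1]+s*X[0]+c*X[1],X[2]])
E
python3 - <<'E'
from station import *
from h import *
S,T=get_image("scene"),get_image("top")
sc=lambda u,v:(220+u/3,110+v/3); tp=lambda u,v:(220+u/3,140+v/3)
P=[(S,(-107.5,80,0),sc(278,515)),(S,(-107.5,-80,0),sc(460,430)),(T,(-107.5,80,0),tp(257,378)),(T,(-107.5,-80,0),tp(437,345)),
(S,(-97,25,187),sc(325,295)),(S,(21,25,187),sc(230,192)),(T,(-97,25,187),tp(310,308)),(T,(21,25,187),tp(280,168)),
(S,(-97,60,145),sc(275,353)),(T,(-97,60,145),tp(262,325))]
f=lambda q:np.concatenate([proj(p,c2w(q,X))-np.array(o) for p,X,o in P])
r=min((least_squares(f,[.5,-.2,y],loss="soft_l1") for y in(-1.5,-.5,.5,1.5)),key=lambda r:r.cost)
q=r.x; print(q,np.round(f(q).reshape(-1,2),1).tolist())
O=[(S,sc(338,240)),(T,tp(355,222))]
g=lambda x:np.concatenate([proj(p,c2w(q,(x[0],x[1],155)))-np.array(o) for p,o in O])
r=least_squares(g,[-30,-28]); print(r.x,r.fun)
for p,o in O:
    print(least_squares(lambda x:proj(p,c2w(q,(x[0],x[1],155)))-np.array(o),[-30,-28]).x)
E
```

```text
[ 0.59622817 -0.10509503 -0.27215695] [[-4.2, 1.4], [-1.4, -0.6], [-3.2, 0.4], [-2.2, -0.6], [-0.1, -1.2], [1.1, -2.9], [0.8, 0.8], [0.5, -1.6], [0.8, 1.9], [1.7, 1.6]]
[-30.11947946 -24.15138461] [-0.47203497 -0.83112918  0.29207575  0.83698305]
[-32.68910839 -23.70210184]
[-28.00029674 -23.89476566]
```

```bash
cat > ov.py <<'E'
from station import *
from h import *
import cv2
S,T=get_image("scene"),get_image("top")
sc=lambda u,v:(220+u/3,110+v/3); tp=lambda u,v:(220+u/3,140+v/3)
P=[(S,(-97,25,187),sc(325,295)),(S,(21,25,187),sc(230,192)),(T,(-97,25,187),tp(310,308)),(T,(21,25,187),tp(280,168)),
(S,(-97,60,145),sc(275,353)),(T,(-97,60,145),tp(262,325)),(S,(-107.5,-80,0),sc(460,430)),(T,(-107.5,-80,0),tp(437,345))]
O=[(S,sc(338,240)),(T,tp(355,222))]
f=lambda v:np.concatenate([proj(p,c2w(v,X))-np.array(o) for p,X,o in P]+[proj(p,c2w(v,(v[3],-28,155)))-np.array(o) for p,o in O])
r=least_squares(f,[.596,-.105,-.27,-30],loss="soft_l1",x_scale=[.01,.01,.1,10]); v=r.x; print(v.tolist(),np.round(f(v).reshape(-1,2),1).tolist())
B=[[(-107.5,80,0),(-107.5,-80,0)],[(-97,25,187),(21,25,187),(21,60,145),(-97,60,145),(-97,25,187)],[(-110,-6,140),(20,-6,140),(20,-50,140),(-110,-50,140),(-110,-6,140)],
 [(-107.5,80,140),(-107.5,-80,140),(107.5,-80,140),(107.5,80,140),(-107.5,80,140)],[(v[3]+19*np.cos(a),-28+19*np.sin(a),155) for a in np.linspace(0,6.3,40)]]
out=[]
for p,(x0,y0,w,h) in((S,(255,145,130,140)),(T,(280,155,95,115))):
    z=min(400/w,560/h); im=cv2.resize(p["frame"][y0:y0+h,x0:x0+w,::-1],None,fx=z,fy=z,interpolation=cv2.INTER_CUBIC)
    for L in B: cv2.polylines(im,[np.array([(proj(p,c2w(v,X))-(x0,y0)+.5)*z for X in L]).astype(np.int32)],False,(255,0,255),1)
    out.append(cv2.copyMakeBorder(im,0,560-im.shape[0],0,400-im.shape[1],cv2.BORDER_CONSTANT))
cv2.imwrite("pics/ov.png",np.hstack(out))
E
python3 ov.py
```

```text
[0.5958073993274949, -0.10279623116585256, -0.26935198968104723, -28.4180602538278] [[-0.6, -0.5], [0.4, -2.3], [0.1, 1.4], [-0.3, -1.0], [0.2, 2.7], [1.0, 2.3], [-1.8, -0.1], [-2.8, -0.2], [0.1, -1.4], [1.0, 0.4]]
```

View pics/ov.png

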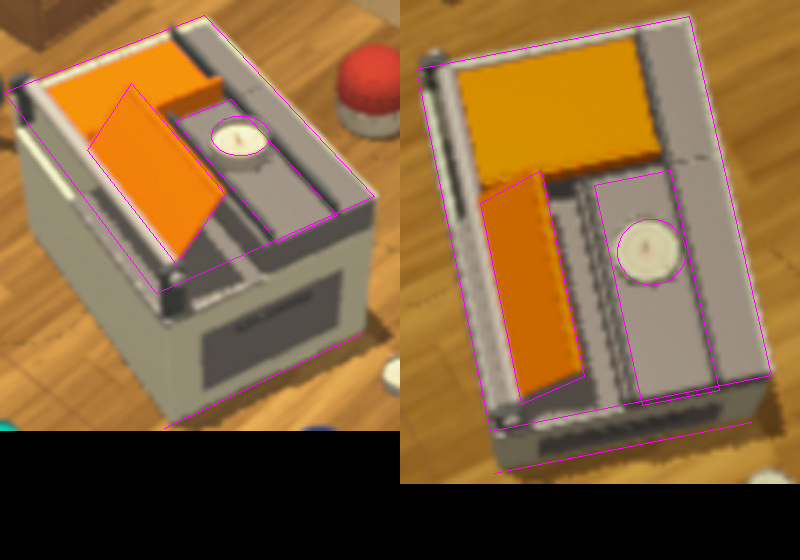

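```bash
cat >> h.py <<'E'
Q=[0.5958,-0.1028,-0.2694]
def rot(s=1):
    c,n=np.cos(Q[2]),np.sin(Q[2]); y=s*np.array([-n,c,0]); z=np.array([0,0,-1.]); return np.column_stack([np.cross(y,z),y,z])
def tcp(x,tipz,y=2): return c2w(Q,(x,y,tipz+97))
E
python3 - <<'E'
from station import *
from h import *
import cv2
o=observe(); c=[]
for s in(1,-1):
    j=inverse_kinematics(tcp(-70,215),rot(s)); k=inverse_kinematics(tcp(8,142),rot(s)); print(s,np.round(j,2) if j is not None else j,k is not None)
    if j is not None and k is not None: c.append((abs(j[5]-o["joint_positions"][5]),s))
s=min(c)[1]; print(s)
move_gripper(0.0475)
move_pose(tcp(-70,260),rot(s)); move_straight(tcp(-70,200),speed=.1)
o=observe(); print(o["time_s"],o["tcp_pos"],tcp(-70,200),o["ft_force"],o["gripper_width"])
out=[]
for n,(x0,y0,w,h) in(("scene",(255,120,133,165)),("top",(270,155,105,115))):
    p=get_image(n); z=min(400/w,560/h); im=cv2.resize(p["frame"][y0:y0+h,x0:x0+w,::-1],None,fx=z,fy=z,interpolation=cv2.INTER_CUBIC)
    for X in[(-70,32,200),(-70,-28,200)]: cv2.circle(im,tuple(((proj(p,c2w(Q,X))-(x0,y0)+.5)*z).astype(int).tolist()),3,(255,0,255),1)
    out.append(cv2.copyMakeBorder(im,0,560-im.shape[0],0,400-im.shape[1],cv2.BORDER_CONSTANT))
cv2.imwrite("pics/pre.png",np.hstack(out))
E
```

```text
1 [-0.28  0.21  1.57 -0.    1.36 -1.59] True
-1 [-0.28  0.21  1.57 -0.    1.36  1.56] True
1
4.6917 [ 0.52918144 -0.08248731  0.29741423] [ 0.52885715 -0.08224142  0.297     ] [ 0.62036665  0.13893451 -0.17177184] 0.04763557950708603
```

View pics/pre.png

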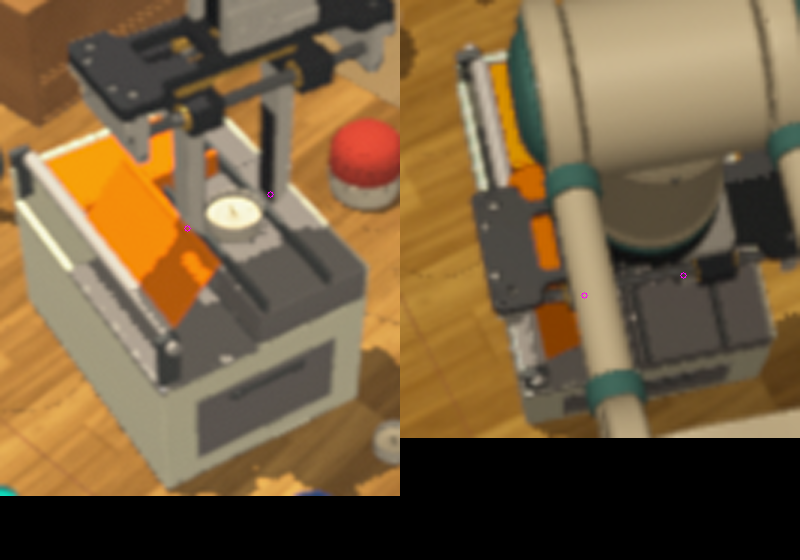

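The fingertips sit at the predicted marks, with one above the wing and one above the lane behind the tealight. Now I press down while watching the force.

```bash
python3 - <<'E'
from station import *
from h import *
import cv2
for z in(185,170,158,150,146,144):
    move_straight(tcp(-70,z),speed=.06); o=observe()
    print(z,np.round(o["tcp_pos"][2]-.097,4),np.round(o["ft_force"],2),round(o["time_s"],1))
    if abs(o["ft_force"][2])>9: break
p=get_image("scene"); cv2.imwrite("pics/press.png",cv2.resize(p["frame"][120:285,255:388,::-1],None,fx=3.5,fy=3.5,interpolation=cv2.INTER_CUBIC))
E
```

```text
185 0.1865 [-2.43 -8.06  8.89] 5.2
170 0.1695 [-0.88  0.77  2.03] 5.6
158 0.1574 [0.79 1.35 1.52] 5.9
150 0.1497 [-0.66 -0.33  1.04] 6.2
146 0.1459 [ 0.25 -0.6   2.75] 6.5
144 0.144 [-0.57 -1.02  2.68] 6.7
```

View pics/press.png

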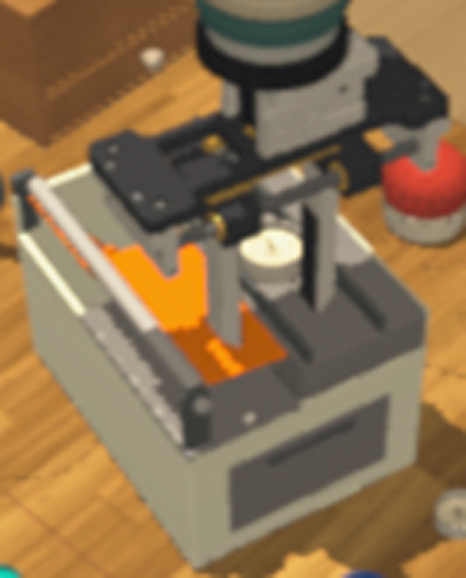

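The wing is pressed level, the flap is open, and the lane finger stands behind the tealight. Next is the push.

```bash
python3 - <<'E'
from station import *
from h import *
import cv2
move_straight(tcp(-70,143),speed=.03)
for x in(-55,-40,-25,-12,-4,2,7):
    move_straight(tcp(x,143),speed=.04); o=observe()
    print(x,np.round(o["tcp_pos"][2]-.097,4),np.round(o["ft_force"],2),round(o["time_s"],1))
    if np.linalg.norm(o["ft_force"])>15: break
sleep(.5)
p=get_image("scene"); print(find_in("tealight",p)); cv2.imwrite("pics/push.png",cv2.resize(p["frame"][100:285,255:388,::-1],None,fx=3.2,fy=3.2,interpolation=cv2.INTER_CUBIC))
E
```

```text
-55 0.143 [-0.13 -0.41  2.19] 7.5
-40 0.1431 [0.33 0.48 2.19] 8.1
-25 0.1431 [-0.13  0.07  1.07] 8.6
-12 0.143 [ 1.14 -0.72  2.59] 9.1
-4 0.143 [-0.33  0.06  1.88] 9.4
2 0.143 [ 0.23 -0.33  2.23] 9.7
7 0.143 [ 0.1  -0.58  2.03] 10.0
[{'extent': [0.561, 0.6094, 0.0283, 0.0492], 'score': 0.87}, {'extent': [0.607, 0.5538, 0.0192, 0.0263], 'score': 0.73}, {'extent': [0.399, 0.6017, 0.0305, 0.0204], 'score': 0.69}]
```

View pics/push.png

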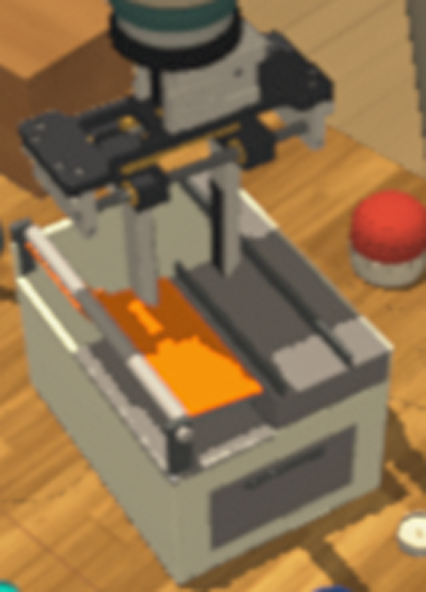

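The tealight is gone from the lane, so it has dropped inside. I'll back off a little, release slowly and clear away.

```bash
python3 - <<'E'
from station import *
from h import *
import cv2
move_straight(tcp(-8,143),speed=.05)
move_straight(tcp(-8,195),speed=.05); move_straight(tcp(-8,290),speed=.12)
move_j([-1.43,.276,1.505,0,1.361,-1.5]); sleep(.5)
o=observe(); print(o["time_s"],o["ft_force"])
out=[]
for n,(x0,y0,w,h) in(("scene",(250,110,200,195)),("top",(235,150,220,170))):
    p=get_image(n); z=min(400/w,560/h); im=cv2.resize(p["frame"][y0:y0+h,x0:x0+w,::-1],None,fx=z,fy=z,interpolation=cv2.INTER_CUBIC)
    out.append(cv2.copyMakeBorder(im,0,560-im.shape[0],0,400-im.shape[1],cv2.BORDER_CONSTANT))
cv2.imwrite("pics/end.png",np.hstack(out))
E
```

```text
15.9667 [ 0.12618052 -0.03733656 -0.7017659 ]
```

View pics/end.png

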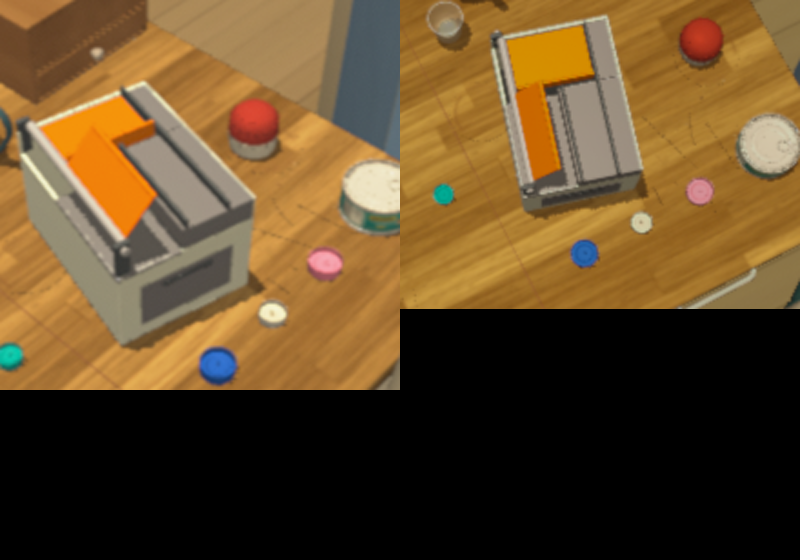

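The flap is shut, the lane is empty, and everything else is where it was.

```bash
python3 -c "
from station import *
print(finish_job())"
```

```text
the job is handed in; nothing more can be done
None
```

The spent tealight was pushed into the caddy with the wing held down, the flap then sprang shut, nothing else in view moved, and the job was handed in at about 16 s.

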